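# Turn the painted block over in the clamshell jig

## Task

Lay the blue mountain block, painted side up, in the open yellow tray of the turnover jig and let go of it. Then swing the tray right over (the red handle is there for that) until it is fully closed on the wooden nest, so that the block ends up painted side down in the nest with its bare back showing through the tray's window.

Things in the scene. Friction and masses are not known exactly. Their poses are not given: they have to be found in the camera images.
- blue_block: Solid wooden block, 60 x 60 mm, 22 mm thick, 50 to 100 g; one face painted with light blue sky, white peak and dark blue ground, sides and back bare wood. Starts flat on the table, painted side up. Origin: centre of its bare back (the underside at the start); z points out of the painted face, x and y along its edges. A green and an orange-red block of the same size lie nearby: not wanted.
- jig: Turnover jig fixed to the table: plywood board 124 (x) x 236 (y) x 20 mm. Origin: centre of its underside; z up. Open yellow tray on the +y side: pocket 80 x 80 mm, centre at x 0, y 55 mm, floor 28 mm above the table, rims 7 mm higher, wall by the hinge (y 10 to 15) up to 50 mm. Wooden nest with grey mat on the -y side: centre x 0, y -55, floor 28 mm, 7 mm rims, none at the hinge.
- tray (a joint): Tray hinge, rad: 0 = tray open, flat on the jig's +y side (the start), 1.57 = upright, 3.14 = swung over, fully closed on the nest. Axis: along the jig's x, through x 0, y 0, 40 mm above the table. Stiff: the tray stays where left; the handle needs 3 to 5 N. Past upright the block, standing on the wall by the hinge, tips into the nest by itself; swing slowly.
- tray_handle (a point): Middle of the tray's red round handle, 16 mm thick, 70 mm long, along the jig's x, free all round, on the jig's -x side beyond the board. In the jig's frame: x -97 mm, y 118*cos(tray), height 40 + 118*sin(tray) mm (circle of 118 mm about the hinge). It may turn between the fingers: held from above, fingers closing across it, it can be taken through the whole swing.

How it is judged:
By the outcome, as a careful person would: the job done as asked, in the order asked, and still so for the second after the job is handed in, with the robot touching nothing.
It also fails if it takes over 62 s, if anything falls off the work surface, if the arm or the gripper's body presses on something with over 40 N, if the wrist force passes 120 N, or if a joint passes its speed limit or range.

## Robot

A 7-joint arm with a two-finger parallel gripper is mounted at the origin on the work surface. World frame = base frame: x ahead of the robot, y to its left, z up, the work surface at z = 0. Lengths are in m, angles in rad, forces in N, time in s.
With the tool pointing down it reaches from about 0.425 to 0.925 m from the base axis. Payload 6.8 kg.
Tool frame: the origin (TCP) lies on the centre line of the jaws, within the pads' length; the fingertips stand bot.tip_reach ahead of it and the grasp point (between the pads) lies 3 mm ahead of it (bot.tip_reach is the distance from the TCP to the fingertips, in m); z points along the fingers, y is the line along which they close (so a half turn about z gives the same grasp; the last joint's range is limited). The gripper opens to 85 mm and grips with 20 to 120 N. Pads are 22 mm wide; open, the fingers measure 114 mm over their backs; the gripper's body (76 mm by 85 mm) begins 54 mm behind the grasp point. The pads swing forward as they close: fully open they stand 13 mm farther back than shut.
Start: joints at [1.049, 0.477, 0.022, 1.555, -0.011, 1.109, -0.083], TCP at [0.271, -0.618, 0.219] pointing down, gripper open.
Joint ranges: [-2.96, 2.96], [-0.34, 2.1], [-1.41, 1.46], [0.24, 2.44], [-1.37, 4.51], [0.17, 1.92], [-2.96, 2.96]. Speed limits (rad/s): [2.39, 2.39, 3.14, 3.14, 3.14, 3.14, 3.14].

## Interface

Orientations are given as a unit quaternion [w, x, y, z].
In Python, from station import bot gives the robot as it stands.
- The arm moves only by the tool jog_arm, never from a script. Its argument "deltas" is a list of rows, each a list of 7 numbers: the shift along the world's x, y, z in m, then the turn, a rotation vector about the world's x, y, z in rad, then the opening, from 0 (shut) to 1 (fully open). In form: [[x, y, z, rx, ry, rz, grip], ...]. A call has 1 to 10 rows; each row shifts and turns the commanded pose from where the row before left it; what a row does not reach is not made up. A row lasts 1/10 s, in which the tool goes at most 50 mm and 8.59 degrees, less where a joint would pass 70% of its speed; a pose out of reach is approached as far as the arm can. A call with a gripper value outside its range is refused whole. The fingers move at their own pace and stop on an object; "newtons" is the grip in N (left out, the last holds). Time passes only in rows, so rows that do not move let the fingers close. It gives the time, the measured TCP pose, the force, the opening and the grip force at its end, in the units of the state.
- bot.get_obs(): the state, without advancing time (a new reading comes with each control period).
- bot.read_camera(name): name is "scene" or "top" or "wrist"; returns a dict with "img" (420x560x3 uint8, red, green, blue), "K" (3x3 intrinsics, pixels), "eye" and "attitude" of the camera in the world. Camera axes: x right, y down, z forward; pixel columns grow to the right and rows downward; lengths in m; the calibration is good to about 2 mm. A picture is of the moment at which its call begins. There is no depth.
- bot.hand_in(): hands the job in; it is judged then, once.
The state is a dict: "t": time; "q": joint angles; "joint_vel": joint speeds; "joint_torque": joint torques, N m; "eef_pos": TCP position; "tool_rot": TCP orientation; "contact_force": force on the tool from outside, world axes, zero at the start; "torque": the same for the moment, N m; "gripper_width": opening from 0.0 (shut) to 1.0 (fully open); "grasp_force": force on a finger pad.
Only numpy, scipy, OpenCV 4.12 (cv2) and the standard library are available. Lean on these libraries where they do the work, as an engineer would, in place of code of your own. Each camera call takes 0.05 s, during which the arm holds its last target. There are 200 camera calls.

## Working session

There is one attempt and no reset: what is moved stays moved. The work goes in short steps, Python scripts to look and compute and a tool call to move; the robot and the scene stay as the last step left them, time stands still between calls to the robot, and variables do not carry over. Pictures are saved under pics/ and viewed, at most 10 in all, crops included, and the job is handed in when it is done.

Besides the shell and the picture viewer there is one more tool, called after "Request:" by a JSON object that holds its "fn" and its "kwargs". jog_arm: Moves the arm, as the interface text tells. Its arguments: {"type":"object","properties":{"deltas":{"type":"array"},"newtons":{"type":"number"}},"required":["deltas"]}

```bash
ls; mkdir -p pics
python3 - <<'E'
from station import bot
import cv2
print(bot.tip_reach, bot.get_obs())
for n in("scene","top"):
    c=bot.read_camera(n);cv2.imwrite(f"pics/{n}0.png",c["img"][:,:,::-1]);print(n,c["K"],c["eye"],c["attitude"])
E
```

```text
pics
0.022 {'t': 0.0, 'q': array([ 1.0488912 ,  0.47782238,  0.02233781,  1.55644141, -0.01152076,
        1.10929426, -0.08310794]), 'joint_vel': array([-2.01011517e-04, -9.53152463e-04,  6.64289374e-04,  7.00407279e-04,
       -7.52593711e-04,  1.26307482e-03, -3.28751173e-05]), 'joint_torque': array([ 6.31164075e-04, -5.96456158e+01,  1.60808511e+00, -2.81197536e+01,
        1.24850386e-02,  9.50689602e-03,  7.26166263e-06]), 'eef_pos': array([ 0.27116151, -0.61747285,  0.217815  ]), 'tool_rot': array([-8.85183839e-04,  9.78670862e-01,  2.05432468e-01, -2.46042776e-04]), 'contact_force': array([-0.4227501 , -0.71014472,  1.07620573]), 'torque': array([ 0.03565785, -0.01059009, -0.0567418 ]), 'grasp_force': 0.0, 'gripper_width': 1.0020612624775602}
scene [[397.19759644   0.         281.53426303]
 [  0.         397.19759644 210.58208138]
 [  0.           0.           1.        ]] [ 0.90250064 -0.26224227  0.85763163] [-0.218764    0.85927326  0.44777318 -0.11528643]
top [[431.31479767   0.         279.61823547]
 [  0.         431.31479767 201.01814903]
 [  0.           0.           1.        ]] [0.40837898 0.01013041 1.12017081] [ 0.03598481 -0.69705121  0.71411866 -0.05347187]
```

View pics/top0.png

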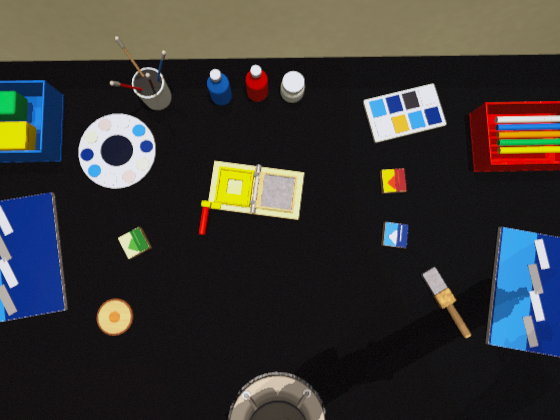

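View pics/scene0.png

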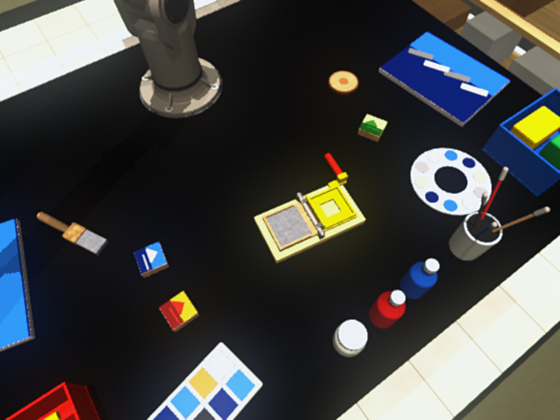

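The top view shows the blue block at about (395,235). The jig board's corners are near (213,162), (304,172), (299,218) and (209,207), and the red handle runs from (207,208) to (202,232). The scene view agrees: handle on the robot side, tray towards +y.

```bash
cat > h.py <<'E'
import numpy as np, cv2
from scipy.spatial.transform import Rotation as R
from station import bot
def shot(n,f=None):
    c=bot.read_camera(n)
    if f: cv2.imwrite(f"pics/{f}.png",c["img"][:,:,::-1])
    return c
def ray(c,uv,z):
    q=c["attitude"]; r=R.from_quat([q[1],q[2],q[3],q[0]])
    uv=np.atleast_2d(uv).astype(float)
    d=r.apply(np.c_[uv,np.ones(len(uv))]@np.linalg.inv(c["K"]).T)
    return c["eye"]+d*((z-c["eye"][2])/d[:,2])[:,None]
def proj(c,P):
    q=c["attitude"]; r=R.from_quat([q[1],q[2],q[3],q[0]])
    p=r.inv().apply(np.atleast_2d(P)-c["eye"])@c["K"].T
    return p[:,:2]/p[:,2:]
def rect(c,mask,z):
    "min-area rectangle, on plane z, of the mask's pixels: centre, sides, angle"
    v,u=np.nonzero(mask); p=ray(c,np.c_[u,v],z)[:,:2]
    (x,y),s,a=cv2.minAreaRect((p*1000).astype(np.float32)); return np.round([x,y,*s,a],1),len(u)
E
python3 - <<'E'
from h import *
c=shot("top","top1"); g=c["img"].max(2)
def win(m,u0,u1,v0,v1):
    o=np.zeros_like(m);o[v0:v1,u0:u1]=m[v0:v1,u0:u1];return o
print("block",rect(c,win(g>60,375,415,215,255),.022))
print("board",rect(c,win(g>60,206,315,155,225)&~win(g>0,190,224,200,250),.02))
i=c["img"].astype(int)
red=win((i[...,0]>100)&(i[...,1]<60),190,225,195,245)
print("handle",rect(c,red,.04))
print("board corners",ray(c,[(213,162),(304,172),(299,218)],.02))
E
python3 - <<'E'
import cv2
i=cv2.imread('pics/top1.png')
a=cv2.resize(i[150:250,180:320],(560,400),interpolation=cv2.INTER_CUBIC);b=cv2.resize(i[205:265,365:425],(240,240),interpolation=cv2.INTER_CUBIC)
b=cv2.copyMakeBorder(b,0,160,0,0,cv2.BORDER_CONSTANT);cv2.imwrite('pics/crop1.png',cv2.hconcat([a,b]))
E
```

```text
block (array([ 454.9, -311.4,   66.2,   63.1,   81.1]), 625)
board (array([581.1,  41.3, 238.4, 131.6,  81.5]), 4369)
handle (array([500.9, 173.8,  16.2,  68.9,  81. ]), 178)
board corners [[ 0.65396623  0.15116621  0.02      ]
 [ 0.6226276  -0.08423053  0.02      ]
 [ 0.50312329 -0.06747008  0.02      ]]
```

View pics/crop1.png

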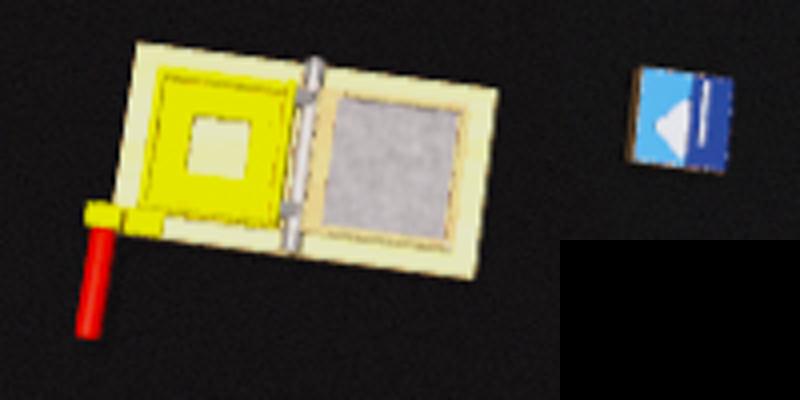

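Request:
{"fn": "jog_arm", "kwargs": {"deltas": [[0.018,0.03,0,0,0,0.1,1],[0.018,0.03,0,0,0,0.1,1],[0.018,0.03,0,0,0,0.1,1],[0.018,0.03,0,0,0,0.1,1],[0.018,0.03,0,0,0,0.1,1],[0.018,0.03,0,0,0,0.1,1],[0.018,0.03,0,0,0,0.1,1],[0.018,0.03,0,0,0,0.1,1],[0.018,0.03,0,0,0,0.1,1],[0.018,0.03,0,0,0,0.1,1]]}}

```text
t: 1.15
eef_pos: [0.4518, -0.3167, 0.2187]
tool_rot: [-0.0, 0.759, 0.651, -0.0]
contact_force: [-0.6, -0.4, 0.3]
gripper_width: 0.995
grasp_force: 0.0
```

Request:
{"fn": "jog_arm", "kwargs": {"deltas": [[0,0,0,0,0,0,1],[0,0,0,0,0,0,1]]}}

```text
t: 1.35
eef_pos: [0.4516, -0.3174, 0.2186]
tool_rot: [-0.0, 0.76, 0.65, -0.0]
contact_force: [-0.9, -0.8, 1.2]
gripper_width: 0.996
grasp_force: 0.0
```

Run:
```python
from h import *
o=bot.get_obs();q=o["tool_rot"];r=R.from_quat([q[1],q[2],q[3],q[0]]);print(o["t"],o["eef_pos"],r.as_matrix().round(3),o["contact_force"])
c=shot("wrist","w1");print(c["eye"],r.inv().apply(c["eye"]-o["eef_pos"]))
g=c["img"].max(2)
```

```text
1.35 [ 0.45158891 -0.31736692  0.21863202] [[ 0.155  0.988 -0.   ]
 [ 0.988 -0.155  0.   ]
 [ 0.    -0.    -1.   ]] [-0.90930723 -0.75434193  1.17164459]
[ 0.46322356 -0.23902853  0.37382432] [ 0.07920625 -0.00072201 -0.15518625]
```

View pics/w1.png

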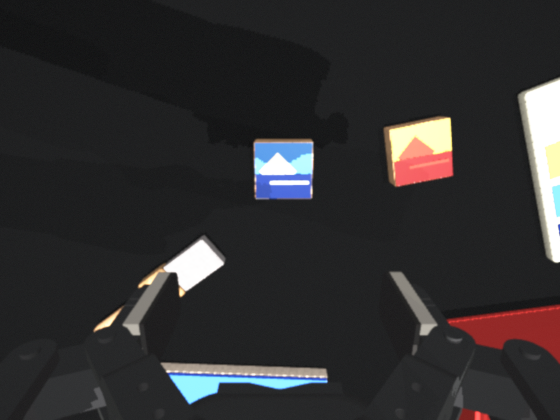

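The blue block's top face spans roughly (254,142)–(313,199), square to the tool. The fingertips stand at about (165,275) and (400,275).

Run:
```python
from h import *
c=shot("wrist");i=c["img"].astype(int)
m=np.zeros(i.shape[:2],bool); m[132:208,245:322]=(i[...,2]>i[...,0]+20)[132:208,245:322]|(i.min(2)>130)[132:208,245:322]
print(rect(c,m,.022), ray(c,[(254,142),(313,142),(313,198),(254,198)],.022))
o=bot.get_obs()
print("tip plane",[ray(c,[(165,273),(400,273)],o["eef_pos"][2]-d).round(4).tolist() for d in (.022,.013,.009)])
# expected jaw opening 85 mm
for d in (.022,.016,.009):
    p=ray(c,[(178,275),(388,275)],o["eef_pos"][2]-d);print(d,np.linalg.norm(p[0]-p[1]))
```

```text
(array([ 454.7, -315.2,   60.8,   60.5,   82.7]), 3360) [[ 0.42966786 -0.2824933   0.022     ]
 [ 0.48823014 -0.29177747  0.022     ]
 [ 0.48076716 -0.35007032  0.022     ]
 [ 0.41913285 -0.34031267  0.022     ]]
tip plane [[[0.3823, -0.3268, 0.1966], [0.5153, -0.3478, 0.1966]], [[0.3864, -0.3224, 0.2056], [0.5127, -0.3423, 0.2056]], [[0.3882, -0.3204, 0.2096], [0.5115, -0.3399, 0.2096]]]
0.022 0.12055472488032025
0.016 0.11647159085867498
0.009 0.11170793450008892
```

Run:
```python
from h import *
c=shot("wrist");o=bot.get_obs();q=o["tool_rot"];r=R.from_quat([q[1],q[2],q[3],q[0]])
for d in (.022,.009,-.01):
  for tx in (-.011,.011): print(d,tx,proj(c,o["eef_pos"]+r.apply([[tx,-.0425,d],[tx,.0425,d],[tx,.057,d]])).round().tolist())
```

```text
0.022 -0.011 [[206.0, 261.0], [356.0, 261.0], [381.0, 261.0]]
0.022 0.011 [[203.0, 225.0], [359.0, 225.0], [385.0, 225.0]]
0.009 -0.011 [[201.0, 272.0], [361.0, 272.0], [388.0, 273.0]]
0.009 0.011 [[198.0, 234.0], [364.0, 234.0], [392.0, 234.0]]
-0.01 -0.011 [[192.0, 292.0], [370.0, 292.0], [400.0, 292.0]]
-0.01 0.011 [[188.0, 250.0], [374.0, 250.0], [405.0, 250.0]]
```

Request:
{"fn": "jog_arm", "kwargs": {"deltas": [[0.004,0.003,-0.03,0,0,0.01,1],[0,0,-0.03,0,0,0,1],[0,0,-0.03,0,0,0,1],[0,0,-0.03,0,0,0,1],[0,0,-0.03,0,0,0,1],[0,0,-0.02,0,0,0,1],[0,0,-0.01,0,0,0,1],[0,0,-0.009,0,0,0,1],[0,0,0,0,0,0,1]]}}

```text
t: 2.4
eef_pos: [0.4549, -0.3154, 0.0293]
tool_rot: [-0.0, 0.757, 0.653, -0.0]
contact_force: [-0.5, 0.7, -0.2]
gripper_width: 0.999
grasp_force: 0.0
```

Request:
{"fn": "jog_arm", "kwargs": {"deltas": [[0,0,0,0,0,0,0],[0,0,0,0,0,0,0],[0,0,0,0,0,0,0],[0,0,0,0,0,0,0],[0,0,0,0,0,0,0],[0,0,0,0,0,0,0]], "newtons": 35}}

```text
t: 3.0
eef_pos: [0.4555, -0.3151, 0.0299]
tool_rot: [0.0, 0.757, 0.653, 0.0]
contact_force: [0.1, 0.0, 0.1]
gripper_width: 0.004
grasp_force: 0.0
```

Run:
```python
from h import *
c=shot("wrist","w2");print(bot.get_obs()["eef_pos"])
```

```text
[ 0.45543629 -0.31505143  0.02986432]
```

View pics/w2.png

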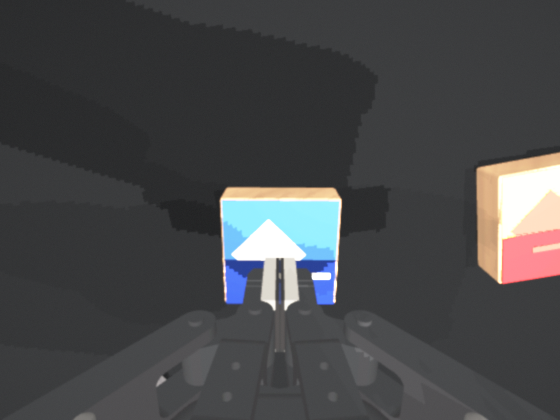

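The gripper shut completely without taking the block. The shut tips, at about (282,258), float over it, so they are higher than I assumed. I'll check this from the side.

Run:
```python
from h import *
c=shot("scene");o=bot.get_obs();q=o["tool_rot"];r=R.from_quat([q[1],q[2],q[3],q[0]])
i=c["img"][190:310,80:240][:,:,::-1].copy();i=cv2.convertScaleAbs(i,alpha=1.6,beta=20)
cv2.imwrite("pics/s2.png",cv2.resize(i,(800,600),interpolation=cv2.INTER_CUBIC))
for d in(.022,0,-.016):print(d,(proj(c,o["eef_pos"]+r.apply([0,0,d]))-[80,190])*5)
w=shot("wrist");print(w["K"][0,0],ray(w,[(282,258)],.022),ray(w,[(282,258)],.03))
```

```text
0.022 [[357.09720184 348.67077322]]
0 [[342.84674426 330.44073215]]
-0.016 [[332.08741185 316.67674803]]
347.14143358217626 [[ 0.45561254 -0.31729619  0.022     ]] [[ 0.45613621 -0.31333281  0.03      ]]
```

View pics/s2.png

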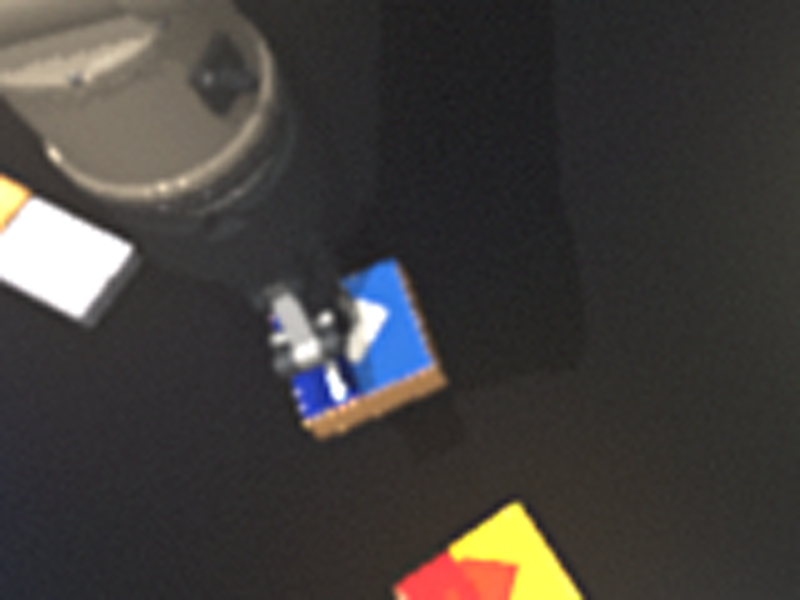

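Request:
{"fn": "jog_arm", "kwargs": {"deltas": [[0,0,0.01,0,0,0,1],[0,0,0,0,0,0,1],[0,0,0,0,0,0,1],[0,0,0,0,0,0,1],[0,0,0,0,0,0,1],[0.001,0.006,-0.01,0,0,0,1],[0,0,-0.012,0,0,0,1],[0,0,-0.01,0,0,0,1],[0,0,0,0,0,0,1]]}}

```text
t: 4.05
eef_pos: [0.455, -0.3082, 0.0056]
tool_rot: [-0.002, 0.757, 0.653, -0.001]
contact_force: [-0.2, -0.2, -0.5]
gripper_width: 1.003
grasp_force: 0.0
```

Request:
{"fn": "jog_arm", "kwargs": {"deltas": [[0,0,0,0,0,0,0],[0,0,0,0,0,0,0],[0,0,0,0,0,0,0],[0,0,0,0,0,0,0]], "newtons": 35}}

```text
t: 4.45
eef_pos: [0.4571, -0.3097, 0.0092]
tool_rot: [0.001, 0.757, 0.653, 0.0]
contact_force: [-4.4, 1.8, 19.8]
gripper_width: 0.329
grasp_force: 10.0
```

Run:
```python
from h import *
o=bot.get_obs();print(o["eef_pos"],o["gripper_width"],o["contact_force"])
c=shot("wrist","w3")
```

```text
[ 0.45712752 -0.30967974  0.00923906] 0.3293983904161287 [-4.3974262   1.77513881 19.78209466]
```

View pics/w3.png

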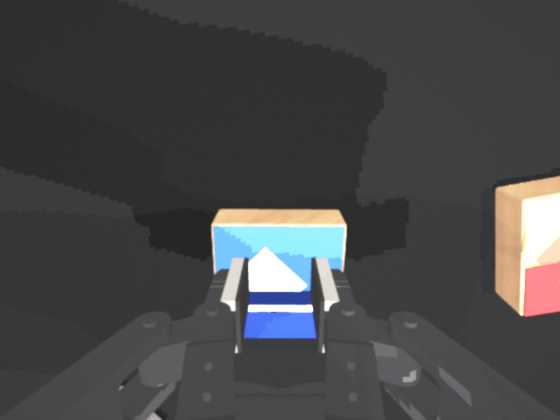

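Run:
```python
from h import *
c=shot("wrist");o=bot.get_obs();q=o["tool_rot"];r=R.from_quat([q[1],q[2],q[3],q[0]])
for p in ((237,260),(325,260)): print(r.inv().apply(ray(c,[p],.022)-o["eef_pos"]))
```

```text
[[ 0.00700899 -0.02039283 -0.01218077]]
[[ 0.00702077  0.01972272 -0.01208994]]
```

Request:
{"fn": "jog_arm", "kwargs": {"deltas": [[0,0,0.012,0,0,0,1],[0,0,0,0,0,0,1],[0,0,0,0,0,0,1],[0,0,0,0,0,0,1],[0,0,0,0,0,0,1]]}}

```text
t: 5.05
eef_pos: [0.4561, -0.3088, 0.0194]
tool_rot: [-0.0, 0.757, 0.653, -0.0]
contact_force: [-0.8, 0.3, -0.7]
gripper_width: 0.975
grasp_force: 0.0
```

Request:
{"fn": "jog_arm", "kwargs": {"deltas": [[0,0,-0.014,0,0,0,1],[0,0,-0.01,0,0,0,1],[0,0,-0.004,0,0,0,1],[0,0,0,0,0,0,1]]}}

```text
t: 5.45
eef_pos: [0.4556, -0.3085, -0.0095]
tool_rot: [-0.001, 0.757, 0.653, -0.0]
contact_force: [-0.5, -0.8, -0.4]
gripper_width: 1.001
grasp_force: 0.0
```

Request:
{"fn": "jog_arm", "kwargs": {"deltas": [[0,0,0,0,0,0,0],[0,0,0,0,0,0,0],[0,0,0,0,0,0,0],[0,0,0,0,0,0,0]], "newtons": 35}}

```text
t: 5.85
eef_pos: [0.4568, -0.3092, -0.0077]
tool_rot: [0.0, 0.757, 0.653, 0.0]
contact_force: [1.5, -0.2, 2.1]
gripper_width: 0.693
grasp_force: 38.2
```

Request:
{"fn": "jog_arm", "kwargs": {"deltas": [[0,0,0.01,0,0,0,0],[0,0,0.025,0,0,0,0],[0,0,0.03,0,0,0,0],[0,0,0.03,0,0,0,0],[0,0,0.025,0,0,0,0],[0.004,0.015,0,0,0,0,0],[0.01,0.03,0,0,0,0,0],[0.012,0.035,0,0,0,0,0],[0.012,0.035,0,0,0,0,0],[0.012,0.035,0,0,0,0,0]]}}

```text
t: 6.85
eef_pos: [0.506, -0.1567, 0.1113]
tool_rot: [-0.001, 0.757, 0.653, -0.0]
contact_force: [0.8, 0.4, -1.2]
gripper_width: 0.693
grasp_force: 38.0
```

Request:
{"fn": "jog_arm", "kwargs": {"deltas": [[0.012,0.035,0,0,0,0,0],[0.012,0.035,0,0,0,0,0],[0.012,0.035,0,0,0,0,0],[0.012,0.035,0,0,0,0,0],[0.012,0.035,0,0,0,0,0],[0.01,0.035,0,0,0,0,0],[0.006,0.03,0,0,0,0,0],[0.004,0.015,0,0,0,0,0],[0.002,0.006,0,0,0,0,0],[0,0,0,0,0,0,0]]}}

```text
t: 7.85
eef_pos: [0.5881, 0.1018, 0.1114]
tool_rot: [-0.0, 0.757, 0.653, -0.0]
contact_force: [-0.2, -0.8, -1.0]
gripper_width: 0.687
grasp_force: 38.0
```

Run:
```python
from h import *
o=bot.get_obs();print(o["eef_pos"],o["tool_rot"],o["gripper_width"],o["contact_force"])
c=shot("wrist","w4");t=shot("top")
a=cv2.resize(t["img"][150:250,180:320,::-1],(420,300),interpolation=cv2.INTER_CUBIC)
cv2.imwrite("pics/w4b.png",cv2.vconcat([c["img"][:300,:,::-1],cv2.copyMakeBorder(a,0,0,0,140,cv2.BORDER_CONSTANT)]))
```

```text
[0.58806486 0.10182045 0.11141213] [-7.10138199e-05  7.56967903e-01  6.53451887e-01 -4.69333961e-04] 0.6869069621797388 [-0.15593005 -0.75850934 -1.03193648]
```

View pics/w4b.png

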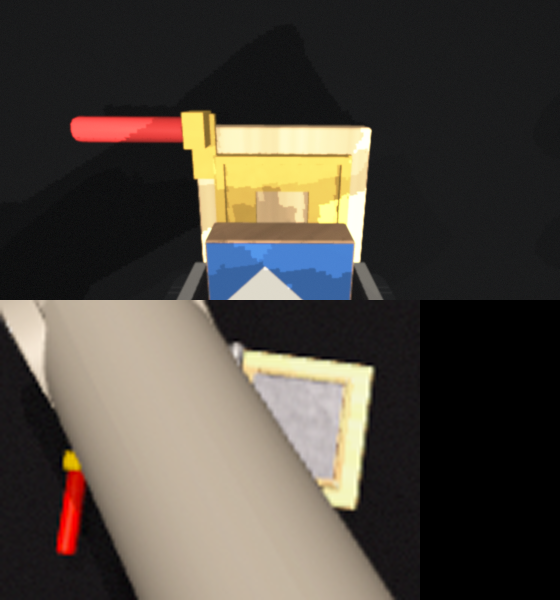

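The wrist view shows the block held over the tray: its top far edge is at v≈241, u 207–353. The tray's pocket lines are at u≈225 and 340, and the board's far edge is at v≈127 with its corner at (370,128).

Run:
```python
from h import *
c=shot("wrist");o=bot.get_obs()
J=lambda p,cx,yaw: R.from_euler('z',-yaw,degrees=True).apply(p-np.r_[cx,0])
cx=np.array([.5805,.0415]);yaw=-8.5
zt=o["eef_pos"][2]+.0077+.022
for n,uv,z in (("block edge",[(207,241),(353,241)],zt),("board far (y118)",[(222,127),(370,128)],.02),("tray far edge",[(230,154),(335,155)],.035),("pocket sides x+-40",[(225,175),(340,175)],.035),("window",[(257,192),(308,192)],.028),("handle",[(72,129),(182,129)],.04)):
    print(n,(J(ray(c,uv,z),cx,yaw)*1000).round(1).tolist())
print("tcp",J(o["eef_pos"],cx,yaw)*1000)
```

```text
block edge [[-30.3, 82.8, 141.3], [27.0, 82.8, 141.3]]
board far (y118) [[-41.9, 115.4, 20.0], [61.0, 114.7, 20.0]]
tray far edge [[-35.0, 99.1, 35.0], [35.2, 98.4, 35.0]]
pocket sides x+-40 [[-39.1, 84.7, 35.0], [39.3, 84.7, 35.0]]
window [[-18.0, 70.7, 28.0], [18.4, 70.7, 28.0]]
handle [[-134.8, 116.0, 40.0], [-64.3, 116.0, 40.0]]
tcp [ -0.95665892  58.61147691 111.56988124]
```

Request:
{"fn": "jog_arm", "kwargs": {"deltas": [[0.0015,0,-0.02,0,0,0,0],[0,0,-0.02,0,0,0,0],[0,0,-0.02,0,0,0,0],[0,0,-0.015,0,0,0,0],[0,0,-0.008,0,0,0,0],[0,0,-0.003,0,0,0,0],[0,0,0,0,0,0,0]]}}

```text
t: 8.7
eef_pos: [0.5901, 0.1017, 0.0259]
tool_rot: [0.0, 0.757, 0.653, -0.0]
contact_force: [0.6, -0.3, -0.1]
gripper_width: 0.691
grasp_force: 38.0
```

Request:
{"fn": "jog_arm", "kwargs": {"deltas": [[0,0,-0.002,0,0,0,0],[0,0,0,0,0,0,0]]}}

```text
t: 8.9
eef_pos: [0.5903, 0.1021, 0.0243]
tool_rot: [0.0, 0.757, 0.653, 0.0]
contact_force: [-0.3, -0.1, -0.3]
gripper_width: 0.69
grasp_force: 38.0
```

Request:
{"fn": "jog_arm", "kwargs": {"deltas": [[0,0,-0.002,0,0,0,0],[0,0,-0.001,0,0,0,0],[0,0,0,0,0,0,0]]}}

```text
t: 9.2
eef_pos: [0.5898, 0.102, 0.0207]
tool_rot: [-0.0, 0.757, 0.653, -0.0]
contact_force: [0.0, -0.1, -0.3]
gripper_width: 0.696
grasp_force: 38.0
```

Request:
{"fn": "jog_arm", "kwargs": {"deltas": [[0,0,0,0,0,0,0.75],[0,0,0,0,0,0,0.8],[0,0,0,0,0,0,0.9],[0,0,0,0,0,0,1],[0,0,0,0,0,0,1]]}}

```text
t: 9.7
eef_pos: [0.5899, 0.102, 0.0208]
tool_rot: [0.0, 0.757, 0.653, 0.0]
contact_force: [0.6, 0.8, -0.6]
gripper_width: 0.997
grasp_force: 0.0
```

Request:
{"fn": "jog_arm", "kwargs": {"deltas": [[0,0,0.015,0,0,0,1],[0,0,0.03,0,0,0,1],[0,0,0.04,0,0,0,1],[0,0,0.03,0,0,0.05,1],[-0.01,0.008,0.01,0,0,0.11,1],[-0.01,0.008,0,0,0,0.14,1],[-0.01,0.008,0,0,0,0.14,1],[-0.01,0.008,0,0,0,0.14,1],[-0.01,0.008,0,0,0,0.14,1],[-0.01,0.008,0,0,0,0.14,1]]}}

```text
t: 10.7
eef_pos: [0.5297, 0.1502, 0.147]
tool_rot: [0.001, 0.413, 0.911, 0.0]
contact_force: [0.7, 0.5, -0.2]
gripper_width: 0.999
grasp_force: 0.0
```

Request:
{"fn": "jog_arm", "kwargs": {"deltas": [[-0.01,0.007,0,0,0,0.14,1],[-0.01,0.007,0,0,0,0.14,1],[-0.01,0.006,0,0,0,0.14,1],[-0.003,0.002,0,0,0,0.14,1],[0,0,0,0,0,0.1,1],[0,0,0,0,0,0.05,1],[0,0,0,0,0,0,1],[0,0,0,0,0,0,1]]}}

```text
t: 11.5
eef_pos: [0.4971, 0.1719, 0.1464]
tool_rot: [0.0, 0.075, 0.997, -0.0]
contact_force: [-0.1, 0.4, 0.5]
gripper_width: 0.997
grasp_force: 0.0
```

Run:
```python
from h import *
o=bot.get_obs();q=o["tool_rot"];r=R.from_quat([q[1],q[2],q[3],q[0]]);print(o["t"],o["eef_pos"],r.as_matrix().round(3)[:,1],o["q"].round(2))
c=shot("wrist");s=shot("scene")
a=cv2.resize(s["img"][140:280,240:400,::-1],(400,350),interpolation=cv2.INTER_CUBIC)
b=cv2.resize(c["img"][:,:,::-1],(400,300))
cv2.imwrite("pics/w5.png",cv2.hconcat([cv2.copyMakeBorder(b,0,50,0,0,cv2.BORDER_CONSTANT),a]))
i=c["img"].astype(int);m=(i[...,0]>90)&(i[...,1]<70)&(i[...,2]<70)
print(rect(c,m,.04))
```

```text
11.5 [0.49710172 0.17185688 0.14644108] [ 0.149  0.989 -0.   ] [ 0.19  0.43 -0.79  1.94  0.38  0.92  0.63]
(array([468.9, 221.8,  59.4, 268.9,  34.6]), 1650)
```

View pics/w5.png

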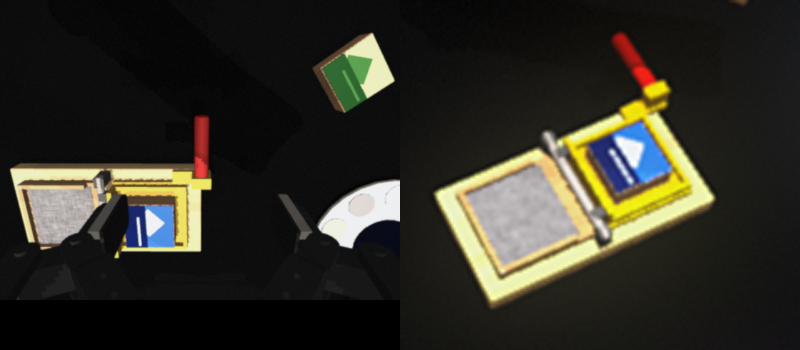

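The block lies flat in the tray, painted side up. The handle runs midway between the open fingers, at (201,117)–(201,178) in the left half, so I'll descend and grip it.

Request:
{"fn": "jog_arm", "kwargs": {"deltas": [[0,0,-0.02,0,0,0,1],[0,0,-0.03,0,0,0,1],[0,0,-0.03,0,0,0,1],[0,0,-0.025,0,0,0,1],[0,0,-0.015,0,0,0,1],[0,0,-0.008,0,0,0,1],[0,0,-0.004,0,0,0,1],[0,0,0,0,0,0,1]]}}

```text
t: 12.4
eef_pos: [0.4973, 0.1722, 0.0142]
tool_rot: [0.0, 0.074, 0.997, 0.0]
contact_force: [-0.3, -0.7, -0.1]
gripper_width: 0.998
grasp_force: 0.0
```

Request:
{"fn": "jog_arm", "kwargs": {"deltas": [[0,0,0,0,0,0,0],[0,0,0,0,0,0,0],[0,0,0,0,0,0,0],[0,0,0,0,0,0,0],[0,0,0,0,0,0,0],[0,0,0,0,0,0,0]], "newtons": 30}}

```text
t: 13.0
eef_pos: [0.4974, 0.1737, 0.0143]
tool_rot: [0.001, 0.073, 0.997, 0.001]
contact_force: [0.3, 3.6, 0.6]
gripper_width: 0.175
grasp_force: 30.3
```

Run:
```python
from h import *
o=bot.get_obs();print(o["eef_pos"],o["contact_force"],o["gripper_width"],o["grasp_force"])
# swing rows: 100 mm-scale arc, direction of jig -y = -(.148,.989)
th=np.linspace(0,np.pi,61);y=.118*np.cos(th);z=.118*np.sin(th)
d=np.c_[np.diff(y)*.148,np.diff(y)*.989,np.diff(z)]
for k in d[:30]: print(*(k*1000).round(1),end="; ")
```

```text
[0.49738328 0.17365992 0.01431985] [0.33622319 3.63797142 0.61469698] 0.1751850303847038 30.322574973106384
-0.0 -0.2 6.2; -0.1 -0.5 6.2; -0.1 -0.8 6.1; -0.2 -1.1 6.1; -0.2 -1.4 6.0; -0.3 -1.7 5.9; -0.3 -2.0 5.8; -0.3 -2.3 5.7; -0.4 -2.6 5.6; -0.4 -2.9 5.4; -0.5 -3.2 5.3; -0.5 -3.5 5.1; -0.6 -3.7 4.9; -0.6 -4.0 4.7; -0.6 -4.2 4.5; -0.7 -4.4 4.3; -0.7 -4.6 4.0; -0.7 -4.8 3.8; -0.8 -5.0 3.5; -0.8 -5.2 3.2; -0.8 -5.4 2.9; -0.8 -5.5 2.7; -0.8 -5.6 2.4; -0.9 -5.8 2.1; -0.9 -5.9 1.8; -0.9 -5.9 1.4; -0.9 -6.0 1.1; -0.9 -6.1 0.8; -0.9 -6.1 0.5; -0.9 -6.1 0.2;
```

Request:
{"fn": "jog_arm", "kwargs": {"deltas": [[0,0.0013,0.0062,0,0,0,0],[-0.0001,-0.0005,0.0062,0,0,0,0],[-0.0001,-0.0008,0.0061,0,0,0,0],[-0.0002,-0.0011,0.0061,0,0,0,0],[-0.0002,-0.0014,0.006,0,0,0,0],[-0.0003,-0.0017,0.0059,0,0,0,0],[-0.0003,-0.002,0.0058,0,0,0,0],[-0.0003,-0.0023,0.0057,0,0,0,0],[-0.0004,-0.0026,0.0056,0,0,0,0],[-0.0004,-0.0029,0.0054,0,0,0,0]]}}

```text
t: 14.0
eef_pos: [0.4952, 0.1597, 0.074]
tool_rot: [0.001, 0.073, 0.997, 0.002]
contact_force: [2.6, 6.6, -3.6]
gripper_width: 0.169
grasp_force: 29.2
```

Request:
{"fn": "jog_arm", "kwargs": {"deltas": [[-0.0005,-0.0032,0.0053,0,0,0,0],[-0.0005,-0.0035,0.0051,0,0,0,0],[-0.0006,-0.0037,0.0049,0,0,0,0],[-0.0006,-0.004,0.0047,0,0,0,0],[-0.0006,-0.0042,0.0045,0,0,0,0],[-0.0007,-0.0044,0.0043,0,0,0,0],[-0.0007,-0.0046,0.004,0,0,0,0],[-0.0007,-0.0048,0.0038,0,0,0,0],[-0.0008,-0.005,0.0035,0,0,0,0],[-0.0008,-0.0052,0.0032,0,0,0,0]]}}

```text
t: 15.0
eef_pos: [0.4896, 0.122, 0.1194]
tool_rot: [0.003, 0.072, 0.997, 0.005]
contact_force: [-1.4, 16.0, 10.8]
gripper_width: 0.172
grasp_force: 29.2
```

Request:
{"fn": "jog_arm", "kwargs": {"deltas": [[-0.0008,-0.0054,0.0029,0,0,0,0],[-0.0008,-0.0055,0.0027,0,0,0,0],[-0.0008,-0.0056,0.0024,0,0,0,0],[-0.0009,-0.0058,0.0021,0,0,0,0],[-0.0009,-0.0059,0.0018,0,0,0,0],[-0.0009,-0.0059,0.0014,0,0,0,0],[-0.0009,-0.006,0.0011,0,0,0,0],[-0.0009,-0.0061,0.0008,0,0,0,0],[-0.0009,-0.0061,0.0005,0,0,0,0],[-0.0009,-0.0061,0.0002,0,0,0,0]]}}

```text
t: 16.0
eef_pos: [0.4803, 0.0607, 0.136]
tool_rot: [0.002, 0.073, 0.997, 0.001]
contact_force: [-6.0, 5.3, 23.1]
gripper_width: 0.172
grasp_force: 33.4
```

Request:
{"fn": "jog_arm", "kwargs": {"deltas": [[-0.0005,-0.0031,0.002,0,0,0,0],[-0.0005,-0.0031,0.0015,0,0,0,0],[-0.0005,-0.0031,-0.0002,0,0,0,0],[-0.0005,-0.0031,-0.0003,0,0,0,0],[-0.0005,-0.003,-0.0004,0,0,0,0],[-0.0005,-0.003,-0.0004,0,0,0,0],[-0.0005,-0.003,-0.0005,0,0,0,0],[-0.0005,-0.003,-0.0006,0,0,0,0],[-0.0004,-0.003,-0.0007,0,0,0,0],[-0.0004,-0.003,-0.0008,0,0,0,0]]}}

```text
t: 17.0
eef_pos: [0.475, 0.0268, 0.1321]
tool_rot: [0.001, 0.074, 0.997, 0.0]
contact_force: [2.6, 4.6, 4.7]
gripper_width: 0.171
grasp_force: 31.6
```

Request:
{"fn": "jog_arm", "kwargs": {"deltas": [[-0.0004,-0.0029,-0.0008,0,0,0,0],[-0.0004,-0.0029,-0.0009,0,0,0,0],[-0.0004,-0.0029,-0.001,0,0,0,0],[-0.0004,-0.0029,-0.0011,0,0,0,0],[-0.0004,-0.0028,-0.0011,0,0,0,0],[-0.0004,-0.0028,-0.0012,0,0,0,0],[-0.0004,-0.0028,-0.0013,0,0,0,0],[-0.0004,-0.0028,-0.0014,0,0,0,0],[-0.0004,-0.0027,-0.0014,0,0,0,0],[-0.0004,-0.0027,-0.0015,0,0,0,0]]}}

```text
t: 18.0
eef_pos: [0.4705, -0.0017, 0.1196]
tool_rot: [-0.0, 0.074, 0.997, 0.0]
contact_force: [2.4, 4.0, 1.8]
gripper_width: 0.173
grasp_force: 31.7
```

Request:
{"fn": "jog_arm", "kwargs": {"deltas": [[-0.0004,-0.0026,-0.0016,0,0,0,0],[-0.0004,-0.0026,-0.0016,0,0,0,0],[-0.0004,-0.0025,-0.0017,0,0,0,0],[-0.0004,-0.0025,-0.0018,0,0,0,0],[-0.0004,-0.0025,-0.0018,0,0,0,0],[-0.0004,-0.0024,-0.0019,0,0,0,0],[-0.0003,-0.0024,-0.0019,0,0,0,0],[-0.0003,-0.0023,-0.002,0,0,0,0],[-0.0003,-0.0023,-0.0021,0,0,0,0],[-0.0003,-0.0022,-0.0021,0,0,0,0]]}}

```text
t: 19.0
eef_pos: [0.4667, -0.0262, 0.1011]
tool_rot: [-0.0, 0.074, 0.997, -0.0]
contact_force: [-0.8, 0.1, 5.7]
gripper_width: 0.169
grasp_force: 31.5
```

Request:
{"fn": "jog_arm", "kwargs": {"deltas": [[0,0,0,0,0,0,0],[0,0,0,0,0,0,0],[-0.0006,-0.0042,-0.0045,0,0,0,0],[-0.0006,-0.004,-0.0047,0,0,0,0],[-0.0005,-0.0037,-0.0049,0,0,0,0],[-0.0005,-0.0035,-0.0051,0,0,0,0],[-0.0005,-0.0032,-0.0053,0,0,0,0],[-0.0004,-0.0029,-0.0054,0,0,0,0],[-0.0004,-0.0026,-0.0056,0,0,0,0],[-0.0003,-0.0023,-0.0057,0,0,0,0]]}}

```text
t: 20.0
eef_pos: [0.4628, -0.0527, 0.0596]
tool_rot: [-0.0, 0.074, 0.997, -0.0]
contact_force: [-1.4, 4.1, 2.4]
gripper_width: 0.173
grasp_force: 30.6
```

Request:
{"fn": "jog_arm", "kwargs": {"deltas": [[-0.0003,-0.002,-0.0058,0,0,0,0],[-0.0003,-0.0017,-0.0059,0,0,0,0],[-0.0002,-0.0014,-0.006,0,0,0,0],[-0.0002,-0.0011,-0.0061,0,0,0,0],[0,0,0,0,0,0,0]]}}

```text
t: 20.5
eef_pos: [0.4621, -0.0585, 0.0356]
tool_rot: [-0.0, 0.074, 0.997, 0.0]
contact_force: [-0.0, 4.2, -1.3]
gripper_width: 0.173
grasp_force: 30.6
```

Request:
{"fn": "jog_arm", "kwargs": {"deltas": [[-0.0001,-0.0006,-0.005,0,0,0,0],[-0.0001,-0.0005,-0.005,0,0,0,0],[0,-0.0003,-0.005,0,0,0,0],[0,0,-0.003,0,0,0,0],[0,0,0,0,0,0,0]]}}

```text
t: 21.0
eef_pos: [0.4621, -0.0598, 0.0181]
tool_rot: [0.0, 0.074, 0.997, 0.0]
contact_force: [-0.8, 4.0, -1.8]
gripper_width: 0.17
grasp_force: 31.2
```

Request:
{"fn": "jog_arm", "kwargs": {"deltas": [[0,0,-0.002,0,0,0,0],[0,0,-0.002,0,0,0,0],[0,0,0,0,0,0,0]]}}

```text
t: 21.3
eef_pos: [0.4626, -0.06, 0.0166]
tool_rot: [0.001, 0.073, 0.997, -0.001]
contact_force: [-11.3, 4.5, 35.4]
gripper_width: 0.166
grasp_force: 35.3
```

Request:
{"fn": "jog_arm", "kwargs": {"deltas": [[0,0,0,0,0,0,0.4],[0,0,0,0,0,0,0.8],[0,0,0,0,0,0,1],[0,0,0,0,0,0,1],[0,0,0,0,0,0,1],[0,0,0.02,0,0,0,1],[0,0,0.04,0,0,0,1],[0,0,0.04,0,0,0,1],[0,0,0.04,0,0,0,1],[0,0,0.03,0,0,0,1]]}}

```text
t: 22.3
eef_pos: [0.4624, -0.0599, 0.1866]
tool_rot: [0.001, 0.074, 0.997, -0.0]
contact_force: [-0.0, -0.4, -0.3]
gripper_width: 1.0
grasp_force: 0.0
```

Request:
{"fn": "jog_arm", "kwargs": {"deltas": [[0,-0.03,0,0,0,0,1],[0,-0.03,0,0,0,0,1],[0,-0.03,0,0,0,0,1],[0,-0.03,0,0,0,0,1],[0,-0.03,0,0,0,0,1],[0,-0.03,0,0,0,0,1],[0,-0.03,0,0,0,0,1],[0,0,0,0,0,0,1]]}}

```text
t: 23.1
eef_pos: [0.4608, -0.2749, 0.1837]
tool_rot: [-0.0, 0.077, 0.997, -0.001]
contact_force: [0.5, -0.3, -0.6]
gripper_width: 0.999
grasp_force: 0.0
```

Run:
```python
from h import *
s=shot("scene");t=shot("top")
a=cv2.resize(s["img"][140:290,230:390,::-1],(400,375),interpolation=cv2.INTER_CUBIC)
b=cv2.resize(t["img"][145:265,180:320,::-1],(400,375),interpolation=cv2.INTER_CUBIC)
cv2.imwrite("pics/fin.png",cv2.hconcat([b,a]))
i=t["img"].astype(int);m=(i[...,0]>90)&(i[...,1]<60)&(i[...,2]<60);m[:,:200]=0;m[:160]=0;m[:,320:]=0;m[270:]=0
print(rect(t,m,.04))
```

```text
(array([465.2, -60.1,  16.8,  69.6,  81.2]), 187)
```

View pics/fin.png

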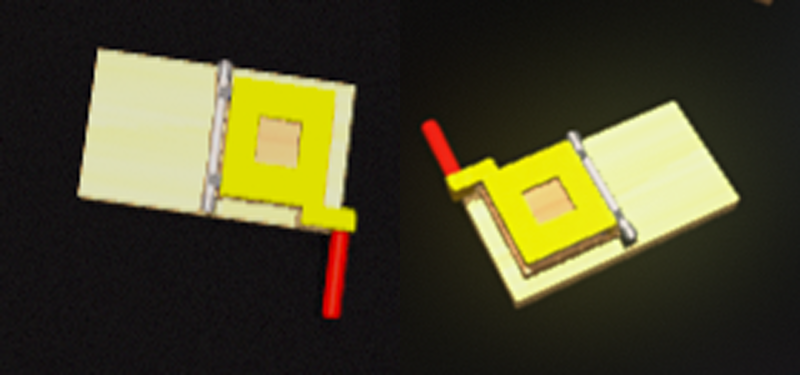

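The tray lies flat on the nest, with bare wood filling its window at (277,140) in the left half. The handle is at (338,275), where the closed position should put it, and the robot is clear.

```bash
python3 -c "
from station import bot
print(bot.hand_in())"
```

```text
the job is handed in; nothing more can be done
None
```

The blue block was laid in the tray painted side up and released, then the tray was swung fully closed on the nest; bare wood shows through its window, and the job was handed in at about 23 s with the robot clear.

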